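# Flush the drip line of the bulb tray

### The job

The drip line that waters the narcissus tray needs flushing. First turn the black-sleeved lever of the ball valve from closed to half open, so that it stands at 45 degrees to the pipe, and leave it there; then take the double-ended ball stylus out of the tool block, reach its lower ball through the round collar on top of the valve controller and press the recessed manual-run button fully down. Finish while still gripping the stylus and holding the button down with it; do not push away or knock over the other tools and the things lying about.

Things in the scene. Friction and masses are not known exactly. Their poses are not given: they have to be found in the camera images.
- waterer: Fixed watering set, turned by up to 0.2 rad. Origin on the table under the straight copper pipe (21 mm, axis 50 mm up), which runs along its own y; own x points away from the robot. Brass ball valve at y +110 mm, grey controller at y -130 mm (92 x 100 mm, top 141 mm up, with display, two square keys, round collar). Behind, from x +75: bulb tray 125 mm high; 220 mm reservoir at y +135 to +285.
- valve_lever (a joint): Angle of the ball-valve lever, rad: 0 = closed, the lever square across the pipe and pointing to the waterer's -x (towards the robot); grows anticlockwise seen from above; 0.785 = half open, at 45 degrees between -x and -y of the waterer; 1.571 = fully open, along the pipe towards the controller. Starts between 0 and 0.4. Needs about 0.25 N m (3 N at the sleeve); stays where it is left.
- lever_grip (a point): Point in the middle of the lever's black sleeve, 80 mm from the pivot and 97 mm above the table. The sleeve is 18 mm wide, 10 mm high and 68 mm long (from 44 to 112 mm from the pivot); nothing is beside or below it within 25 mm, it can be pinched across its width from above.
- valve_axis (a point): Point on the vertical pivot axis of the lever, at the height of the sleeve (97 mm). From here to lever_grip is the lever's direction.
- run_button (a joint): Travel of the recessed button, m: 0 = up, 0.005 = fully down (a hard stop). A spring pushes it back up: 2 N to start it, 5 N when fully down.
- aperture (a point): Centre of the mouth of the button shaft, at the rim of the round collar on the controller, 147 mm above the table. The collar is 26 mm outside and stands 6 mm above the cover; the shaft is 16 mm wide and vertical. The 13 mm wide white button lies in it, its top 15 mm below this point when up, 20 mm when fully down.
- tool_block: Fixed wooden block, 50 (own x) x 164 (own y) x 60 mm high, origin under its centre, with four vertical holes 9 mm wide, 50 mm deep, along its own y at -60, -20, 20, 60 mm. In each stands one tool, in any order, tops 145 to 160 mm above the table: stylus, brush, wire loop tool, flat wooden blade. Fingers closing along the block's own x find room beside each tool.
- stylus: Double-ended ball stylus, 150 mm, about 30 g, standing loosely in the block; the only tool ending in a thin steel pin with a ball at the top. Origin at the bottom of the lower ball, own z up along it. From there: ball 8 mm wide, neck to 15 mm, shank 7 mm wide to 60, wooden handle 13 mm wide from 68 to 124, upper pin and 8 mm ball to 150. In the block its origin is 10 mm above the table.
- stylus_tip (a point): Bottom of the stylus's lower ball (same point as the body's origin).
- stylus_grip (a point): Point on the stylus's axis in the upper half of the handle, 105 mm above the tip.
- brush: Stub stencil brush standing bristles up in the block, 135 mm long, 16 mm wide at the bristles. Bystander.
- loop_tool: Wire loop tool standing loop up in the block, 135 mm long, loop 20 mm wide. Bystander.
- wood_blade: Flat wooden modelling blade standing blade up in the block, 139 mm long, blade 16 x 5 mm. Bystander.
- cut_bulb: Loose narcissus bulb, 73 mm wide, 105 mm high with sprouts, origin at its underside, on the newspaper. Bystander.
- glue_bottle: White bottle, 48 mm in diameter, 130 mm high, origin at its underside. Bystander.
- paint_jar: Glass jar, 60 mm in diameter, 75 mm high, origin at its underside. Bystander.
- mug: White mug, 80 mm in diameter, 90 mm high, origin at its underside. Bystander.
- sand_block: Cork sanding block, 100 x 65 x 28 mm, origin at its underside. Bystander.

How it is judged:
By the outcome, as a careful person would: the job done as asked, in the order asked, and still so for the second after the job is handed in, while the arm keeps its last pose, push and grip.
It also fails if it takes over 54 s, if anything falls off the work surface, if the arm or the gripper's body presses on something with over 40 N, if the wrist force passes 120 N, or if a joint passes its speed limit or range.

### The arm

A 6-joint arm with a two-finger parallel gripper is mounted at the origin on the work surface. World frame = base frame: x ahead of the robot, y to its left, z up, the work surface at z = 0. Lengths are in m, angles in rad, forces in N, time in s.
With the tool pointing down it reaches from about 0.425 to 0.925 m from the base axis. Payload 12.5 kg.
Tool frame: the origin (TCP) lies at the very end of the fingers, on their centre line; the grasp point (between the pads) lies bot.pinch_z behind it (bot.pinch_z is the distance from the TCP to the grasp point, in m); z points along the fingers, y is the line along which they close (so a half turn about z gives the same grasp; the last joint's range is limited). The gripper opens to 85 mm and grips with 20 to 120 N. Pads are 22 mm wide; open, the fingers measure 114 mm over their backs; the gripper's body (76 mm by 85 mm) begins 54 mm behind the grasp point. The pads swing forward as they close: fully open they stand 13 mm farther back than shut.
Start: joints at [1.034, 0.491, 1.559, -0, 1.092, -0.106], TCP at [0.261, 0.568, 0.231] pointing down, gripper open.
Joint ranges: [-3.1, 3.1], [-0.84, 2.19], [0.05, 2.79], [-1.13, 4.28], [0.06, 2.93], [-2.69, 2.69]. Speed limits (rad/s): [2.22, 2.22, 2.79, 3.14, 3.14, 3.14].

### API

Orientations are given as a unit quaternion [w, x, y, z].
In Python, from rig import bot gives the robot as it stands.
- The arm moves only by the tool carry_out, never from a script. Its arguments are lists of equal length, an entry for each row: "delta_pos": the shift along the tool's x, y, z in m, a list of three; "twist": the turn, a rotation vector about the tool's x, y, z in degrees, a list of three. In form: {"delta_pos": [[x, y, z], ...], "twist": [[ax, ay, az], ...]}. A call has 1 to 20 rows; each row shifts and turns the commanded pose from where the row before left it, along the tool's axes as they then stand; what a row does not reach is not made up. A row lasts 1/10 s, in which the tool goes at most 50 mm and 8.59 degrees, less where a joint would pass 70% of its speed; a pose out of reach is approached as far as the arm can. A call is refused whole if a number of a shift passes 0.05 or a number of a turn 8.59, either way. A call with a gripper value outside its range is refused whole. "gripper" is the finger opening in m, from 0 to 0.0854, set as the call begins (left out, the last holds). The fingers move at their own pace and stop on an object; "newtons" is the grip in N (left out, the last holds). Time passes only in rows, so rows that do not move let the fingers close. It gives the time, the measured TCP pose, the force, the opening and the grip force at its end, in the units of the state.
- bot.get_state(): the state, without advancing time (a new reading comes with each control period).
- bot.grab_frame(name): name is "scene" or "top" or "wrist"; returns (picture, depth): 384x512x3 uint8, red, green, blue; 384x512 float32, m along the optical axis (not along the pixel's ray), 0 where there is no reading.
- bot.camera_params(name): a dict with "K" (3x3 intrinsics, pixels), "k1" (the pictures are not rectified: a ray, as slopes to the right and down, at radius r is drawn at 1 + k1 r^2 times it, then the intrinsics apply), "T" (4x4, takes a point from camera to world coordinates). Camera axes: x right, y down, z forward; pixel columns grow to the right and rows downward; lengths in m; the calibration is good to about 2 mm. A picture is of the moment at which its call begins: read the wrist's pose just before it. camera_params takes no time and is no camera call; for the wrist camera it gives the pose at the moment of the call.
- bot.close_job(): hands the job in; it is judged then, once.
Trained networks look in the newest picture that a camera, given by its name, has taken for a name from the list of things; names that differ only in an ending like _2 or _b are one class to them, and where a whole thing is asked for, a point or a joint stands for the part that bears it (a point fixed in the world has none). Each returns a list of dicts, best first, with "conf" (0 to 1); they miss things now and then, are a little off and sometimes report something else, mostly with a low value. They report only what shows in the picture. A call takes as long as a camera call.
- bot.regions_of(label, camera): "mask" (384x512 bool, what is visible of it) and "box" ([left, top, right, bottom] in pixels, round what is visible of it).
The state is a dict: "t": time; "q": joint angles; "joint_velocities": joint speeds; "joint_efforts": joint torques, N m; "ee_pos": TCP position; "tool_rot": TCP orientation; "contact_force": force on the tool from outside, world axes, zero at the start; "wrist_torque": the same for the moment, N m; "opening": opening from 0.0 (shut) to 1.0 (fully open); "grasp_force": force on a finger pad.
Only numpy, scipy, OpenCV 4.12 (cv2) and the standard library are available. Lean on these libraries where they do the work, as an engineer would, in place of code of your own. Each camera call takes 0.05 s, during which the arm holds its last target. There are 200 camera calls.

## Working session

There is one attempt and no reset: what is moved stays moved. The work goes in short steps, Python scripts to look and compute and a tool call to move; the robot and the scene stay as the last step left them, time stands still between calls to the robot, and variables do not carry over. Pictures are saved under pics/ and viewed, at most 10 in all, crops included, and the job is handed in when it is done.

Besides the shell and the picture viewer there is one more tool, called after "Request:" as name(argument=value, ...), one argument or row to a line, values as JSON. carry_out: Moves the arm, as the interface text tells. Its arguments: {"type":"object","properties":{"delta_pos":{"type":"array","items":{"type":"array","items":{"type":"number"}}},"twist":{"type":"array","items":{"type":"array","items":{"type":"number"}}},"gripper":{"type":"number"},"newtons":{"type":"number"}},"required":["delta_pos","twist"]}

```bash
mkdir -p pics; ls; cat > h.py <<'E'
import numpy as np, cv2
from rig import bot
def pts(cam,depth,mask=None):
    p=bot.camera_params(cam);K=np.array(p['K']);T=np.array(p['T'])
    m=depth>0
    if mask is not None: m&=mask
    v,u=np.nonzero(m); z=depth[v,u]
    return rays(p,u,v)*z[:,None]@T[:3,:3].T+T[:3,3],u,v
def rays(p,u,v):
    K=np.array(p['K']);u=np.atleast_1d(u).astype(float);v=np.atleast_1d(v).astype(float)
    x=(u-K[0,2])/K[0,0];y=(v-K[1,2])/K[1,1];a,b=x.copy(),y.copy()
    for _ in range(15):
        s=1+p['k1']*(a*a+b*b);a=x/s;b=y/s
    return np.stack([a,b,np.ones_like(a)],1)
def plane(p,u,v,z):
    T=np.array(p['T']);d=rays(p,u,v)@T[:3,:3].T
    return T[:3,3]+d*((z-T[2,3])/d[:,2])[:,None]
def proj(p,X):
    T=np.array(p['T']);K=np.array(p['K']);c=(np.atleast_2d(X)-T[:3,3])@T[:3,:3]
    a=c[:,:2]/c[:,2:];s=1+p['k1']*(a**2).sum(1,keepdims=True);a=a*s
    return a*[K[0,0],K[1,1]]+[K[0,2],K[1,2]]
E
python3 - <<'E'
from h import *
np.set_printoptions(precision=4,suppress=True)
print(bot.pinch_z,bot.get_state())
for c in('scene','top'):
    im,d=bot.grab_frame(c);cv2.imwrite(f'pics/{c}0.png',im[:,:,::-1]);np.save(f'{c}0.npy',d)
    p=bot.camera_params(c);print(c,p['K'][0],p['k1'],np.array(p['T']).round(3).tolist())
    for n in('valve_lever','run_button','stylus','tool_block','waterer','brush','loop_tool','wood_blade','cut_bulb','glue_bottle','paint_jar','mug','sand_block'):
        for r in bot.regions_of(n,c)[:2]:
            P,_,_=pts(c,d,r['mask'])
            print(n,round(r['conf'],2),r['box'],np.median(P,0).round(3) if len(P) else None, P[:,2].max().round(3) if len(P) else 0)
E
```

```text
pics
0.0187 {'t': 0.0, 'q': array([ 1.0344,  0.4916,  1.5595, -0.    ,  1.0917, -0.1056]), 'joint_velocities': array([-0.0007,  0.0003, -0.0001, -0.0012,  0.0008, -0.0009]), 'joint_efforts': array([ -0.0031, -61.8442, -26.1582,  -0.0002,   0.0041,   0.    ]), 'ee_pos': array([0.2609, 0.5677, 0.2307]), 'tool_rot': array([-0.0002,  0.2137,  0.9769, -0.0005]), 'contact_force': array([0.3935, 0.1187, 0.6035]), 'wrist_torque': array([-0.0066,  0.0153,  0.0218]), 'grasp_force': 0.0, 'opening': 0.9972019354991563}
scene [402.5351   0.     259.5222] -0.0742281259786618 [[0.697, 0.392, -0.6, 1.166], [0.717, -0.358, 0.599, -0.64], [0.02, -0.847, -0.531, 0.68], [0.0, 0.0, 0.0, 1.0]]
valve_lever 0.65 [291.8, 154.5, 326.9, 166.9] [0.497 0.24  0.099] 0.105
run_button 0.73 [110.1, 222.4, 123.2, 253.4] [ 0.465 -0.382  0.12 ] 0.147
run_button 0.44 [130.3, 234.3, 134.5, 251.5] [ 0.471 -0.343  0.081] 0.105
stylus 0.47 [146.5, 208.1, 154.3, 243.5] [ 0.483 -0.305  0.106] 0.16
tool_block 0.74 [91.1, 237.1, 170.9, 290.3] [ 0.48  -0.368  0.049] 0.078
tool_block 0.3 [289.5, 153.9, 324.5, 165.5] [0.485 0.24  
[... 1386 characters left out ...]
l_block 0.66 [328.0, 216.7, 376.8, 244.3] [ 0.455 -0.356  0.057] 0.147
waterer 0.98 [101.4, 123.7, 272.1, 235.1] [0.651 0.178 0.056] 0.226
brush 0.63 [100.9, 124.0, 276.8, 234.6] [0.649 0.177 0.055] 0.226
brush 0.44 [360.6, 225.3, 368.0, 229.6] [ 0.454 -0.377  0.138] 0.15
loop_tool 0.39 [306.7, 247.0, 323.6, 264.5] [ 0.371 -0.216  0.086] 0.133
cut_bulb 0.76 [271.7, 241.1, 295.3, 264.8] [ 0.381 -0.13   0.054] 0.105
glue_bottle 0.48 [308.7, 248.3, 321.7, 265.1] [ 0.37  -0.216  0.088] 0.133
paint_jar 0.62 [233.1, 248.1, 249.4, 264.5] [0.369 0.01  0.072] 0.084
mug 0.64 [325.2, 140.1, 360.2, 167.6] [ 0.714 -0.331  0.039] 0.096
sand_block 0.66 [125.5, 253.3, 157.3, 286.9] [0.333 0.339 0.025] 0.036
```

```bash
python3 -c "
import cv2,numpy as np
a=cv2.imread('pics/scene0.png');b=cv2.imread('pics/top0.png')
cv2.imwrite('pics/s1.png',cv2.resize(a,(800,600)));cv2.imwrite('pics/t1.png',cv2.resize(b,(800,600)))"
```

```text
(no output)
```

View pics/s1.png

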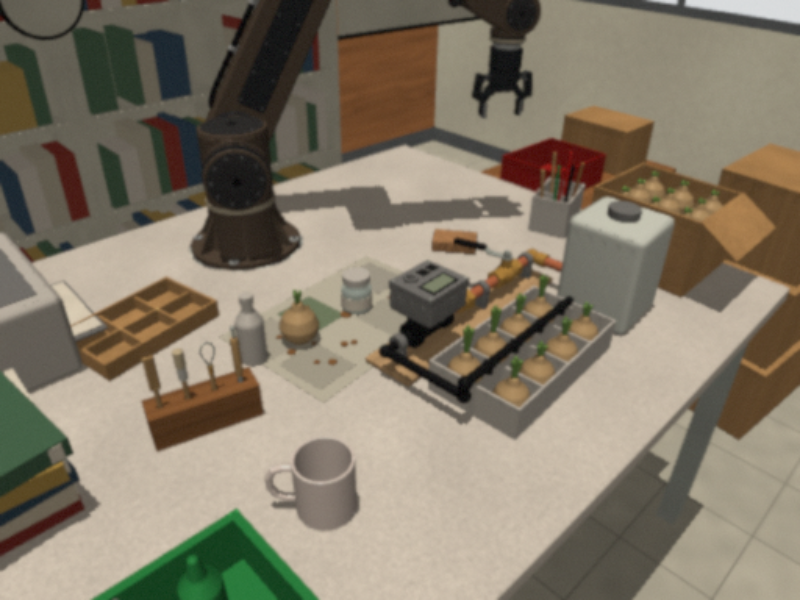

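View pics/t1.png

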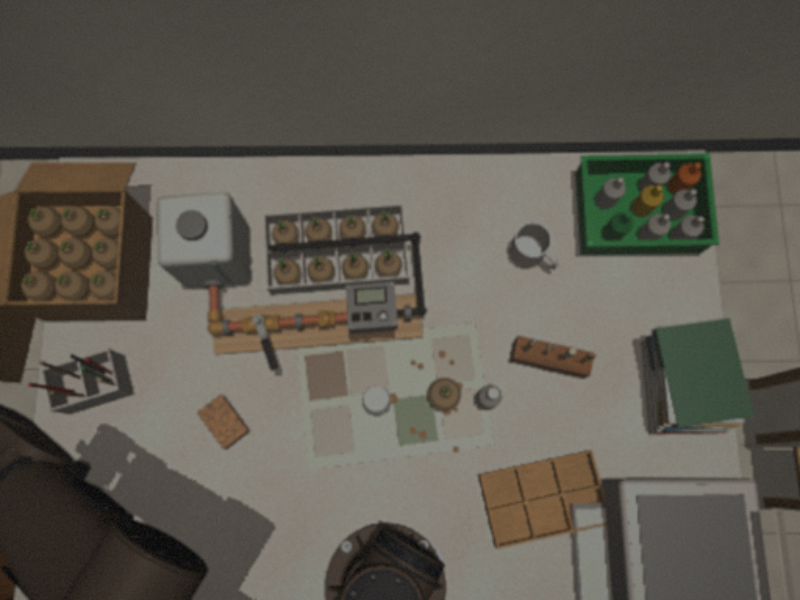

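The scene picture (800 px scale) shows the tool block at (205,400) with the tools at (150,375), (180,365), (208,352) and (237,352). The controller is at (428,292) and the valve lever at about (475,243). The top picture shows the lever running from its pivot at (260,322) to (276,368).

```bash
python3 - <<'E'
from h import *
np.set_printoptions(precision=4,suppress=True)
for c in('scene','top'):
    im,d=bot.grab_frame(c)
    r=bot.regions_of('valve_lever',c)[0]
    P,_,_=pts(c,d,r['mask']);P=P[(P[:,2]>.085)&(P[:,2]<.115)]
    m=np.median(P[:,:2],0);w=np.linalg.svd(P[:,:2]-m)[2][0];t=(P[:,:2]-m)@w
    print(c,'lever',m,w,np.degrees(np.arctan2(w[1],w[0])),m+w*t.min(),m+w*t.max())
    A,u,v=pts(c,d)
    k=(abs(A[:,2]-.141)<.006)&(A[:,0]>.45)&(A[:,0]<.75)&(A[:,1]>-.12)&(A[:,1]<.12)
    B=A[k].astype(np.float32);print('ctl top',k.sum(),cv2.minAreaRect(B[:,:2]))
    k=(abs(A[:,2]-.06)<.008)&(abs(A[:,0]-.46)<.08)&(abs(A[:,1]+.36)<.14)
    B=A[k].astype(np.float32);print('block top',k.sum(),cv2.minAreaRect(B[:,:2]))
a=cv2.imread('pics/scene0.png');b=cv2.imread('pics/top0.png')
o=[cv2.resize(x,(400,300),interpolation=cv2.INTER_CUBIC) for x in(a[205:295,85:205],a[155:230,230:330],b[205:250,320:380],b[170:230,150:280])]
cv2.imwrite('pics/crop1.png',np.vstack([np.hstack(o[:2]),np.hstack(o[2:])]))
E
```

```text
scene lever [0.4956 0.2401] [0.9327 0.3607] 21.145629189917994 [0.4414 0.2192] [0.5514 0.2617]Traceback (most recent call last):
  File "<stdin>", line 11, in <module>
cv2.error: OpenCV(4.12.0) /io/opencv/modules/imgproc/src/convhull.cpp:143: error: (-215:Assertion failed) total >= 0 && (depth == CV_32F || depth == CV_32S) in function 'convexHull'
```

```bash
python3 - <<'E'
from h import *
np.set_printoptions(precision=4,suppress=True)
for c in('scene','top'):
    im,d=bot.grab_frame(c)
    r=bot.regions_of('valve_lever',c)[0]
    P,_,_=pts(c,d,r['mask']);P=P[(P[:,2]>.085)&(P[:,2]<.115)]
    m=np.median(P[:,:2],0);w=np.linalg.svd(P[:,:2]-m)[2][0];t=(P[:,:2]-m)@w
    print(c,'lever',m,w,np.degrees(np.arctan2(w[1],w[0])),m+w*t.min(),m+w*t.max())
    A,u,v=pts(c,d)
    for z,cx,cy,n in((.141,.58,0.03,'ctl'),(.06,.46,-.36,'block'),(.0605,.6,.13,'pipe')):
        k=(abs(A[:,2]-z)<.006)&(abs(A[:,0]-cx)<.1)&(abs(A[:,1]-cy)<.14)
        B=np.ascontiguousarray(A[k][:,:2],dtype=np.float32)
        if len(B)>5: print(n,k.sum(),cv2.minAreaRect(B),B.mean(0))
a=cv2.imread('pics/scene0.png');b=cv2.imread('pics/top0.png')
o=[cv2.resize(x,(400,300),interpolation=cv2.INTER_CUBIC) for x in(a[205:295,85:205],a[155:230,230:330],b[205:250,320:380],b[170:230,150:280])]
cv2.imwrite('pics/crop1.png',np.vstack([np.hstack(o[:2]),np.hstack(o[2:])]))
E
```

```text
Traceback (most recent call last):
IndexError: list index out of range
```

Request:
carry_out(
  delta_pos=[
    [-0.0345, -0.0203, -0.003],
    [-0.0345, -0.0203, -0.003],
    [-0.0345, -0.0203, -0.003],
    [-0.0345, -0.0203, -0.003],
    [-0.0345, -0.0203, -0.003],
    [-0.0345, -0.0203, -0.003],
    [-0.0345, -0.0203, -0.003],
    [-0.0345, -0.0203, -0.003],
    [-0.0345, -0.0203, -0.003],
    [-0.0345, -0.0203, -0.003],
    [0, 0, 0],
    [0, 0, 0],
    [0, 0, 0],
    [0, 0, 0],
    [0, 0, 0],
    [0, 0, 0],
    [0, 0, 0],
  ],
  twist=[
    [0, 0, 0],
    [0, 0, 0],
    [0, 0, 0],
    [0, 0, 0],
    [0, 0, 0],
    [0, 0, 0],
    [0, 0, 0],
    [0, 0, 0],
    [0, 0, 0],
    [0, 0, 0],
    [0, 0, -8],
    [0, 0, -8],
    [0, 0, -8],
    [0, 0, -8],
    [0, 0, -8],
    [0, 0, -6],
    [0, 0, 0],
  ],
)

```text
t: 3.3
ee_pos: [0.4897, 0.2394, 0.2614]
tool_rot: [0.0, -0.186, 0.983, 0.0]
contact_force: [-0.5, -0.7, -0.4]
opening: 0.995
grasp_force: 0.0
```

```bash
python3 - <<'E'
from h import *
np.set_printoptions(precision=4,suppress=True)
s=bot.get_state();print(s['t'],s['q'],s['ee_pos'],s['tool_rot'])
p=bot.camera_params('wrist');print(np.array(p['T']),p['K'][0],p['k1'])
ims=[]
for c in('scene','top','wrist'):
    im,d=bot.grab_frame(c);ims.append(im[:,:,::-1]);cv2.imwrite(f'pics/{c}2.png',ims[-1]);np.save(f'{c}2.npy',d)
    for r in bot.regions_of('valve_lever',c)[:1]:
        P,_,_=pts(c,d,r['mask']);P=P[(P[:,2]>.085)&(P[:,2]<.115)]
        if len(P)<5: continue
        m=np.median(P[:,:2],0);w=np.linalg.svd(P[:,:2]-m)[2][0];t=(P[:,:2]-m)@w
        print(c,r['conf'],'lever',m,np.degrees(np.arctan2(w[1],w[0])),m+w*t.min(),m+w*t.max(),np.median(P[:,2]))
    A,u,v=pts(c,d)
    for z,cx,cy,n in((.141,.6,0.03,'ctl'),(.06,.46,-.36,'block'),(.0605,.6,.13,'pipe')):
        k=(abs(A[:,2]-z)<.006)&(abs(A[:,0]-cx)<.1)&(abs(A[:,1]-cy)<.14)
        B=np.ascontiguousarray(A[k][:,:2],dtype=np.float32)
        if len(B)>5: print(c,n,k.sum(),cv2.minAreaRect(B),B.mean(0))
a,b,w=ims
o=[cv2.resize(x,(400,300),interpolation=cv2.INTER_CUBIC) for x in(a[205:295,85:205],a[155:230,230:330],b[170:230,200:280],w)]
cv2.imwrite('pics/crop1.png',np.vstack([np.hstack(o[:2]),np.hstack(o[2:])]))
E
```

```text
3.3 [ 0.3335  0.3462  1.7165  0.0001  1.0787 -1.6109] [0.4897 0.2394 0.2614] [ 0.0001 -0.1857  0.9826  0.0001]
[[-0.3642  0.8928  0.2651  0.4236]
 [ 0.9313  0.3488  0.1047  0.2119]
 [ 0.001   0.2851 -0.9585  0.405 ]
 [ 0.      0.      0.      1.    ]] [323.1107   0.     251.5472] -0.049901345345309336
scene 0.67 lever [ 0.4836 -0.3046] -113.0454536233148 [ 0.4861 -0.2987] [ 0.4812 -0.3102] 0.10001534749320873
scene ctl 804 ((0.5578263401985168, 0.020180661231279373), (0.09511743485927582, 0.1044851765036583), 4.120963096618652) [0.563  0.0157]
scene block 1157 ((0.4561436176300049, -0.32739633321762085), (0.12281439453363419, 0.2353457659482956), 15.68002986907959) [ 0.4653 -0.3592]
scene pipe 701 ((0.609351634979248, 0.12981976568698883), (0.27629852294921875, 0.17568427324295044), 88.7763900756836) [0.6232 0.1453]
top ctl 804 ((0.5550643801689148, 0.01880849152803421), (0.09307905286550522, 0.10001108795404434), 4.174293518066406) [0.5548 0.019 ]
top block 563 ((0.4614628851413727, -0.36194589734077454), (0.16350054740905762, 0.0507039837539196), 76.24005889892578) [ 0.4592 -0.3598]
top pipe 557 ((0.6126235723495483, 0.12146627902984619), (0.17319585382938385, 0.2590011656284332), 0.4952698349952698) [0.6016 0.1392]
wrist 0.7 lever [0.4833 0.2394] 20.331231138599932 [0.4358 0.2218] [0.5507 0.2644] 0.10214127306437598
wrist ctl 5051 ((0.5562154054641724, 0.04827691987156868), (0.09370254725217819, 0.047602295875549316), 4.0189642906188965) [0.5513 0.0525]
wrist pipe 5961 ((0.6081349849700928, 0.12979547679424286), (0.27689284086227417, 0.1787402331829071), 88.76264953613281) [0.5932 0.1425]
```

View pics/crop1.png

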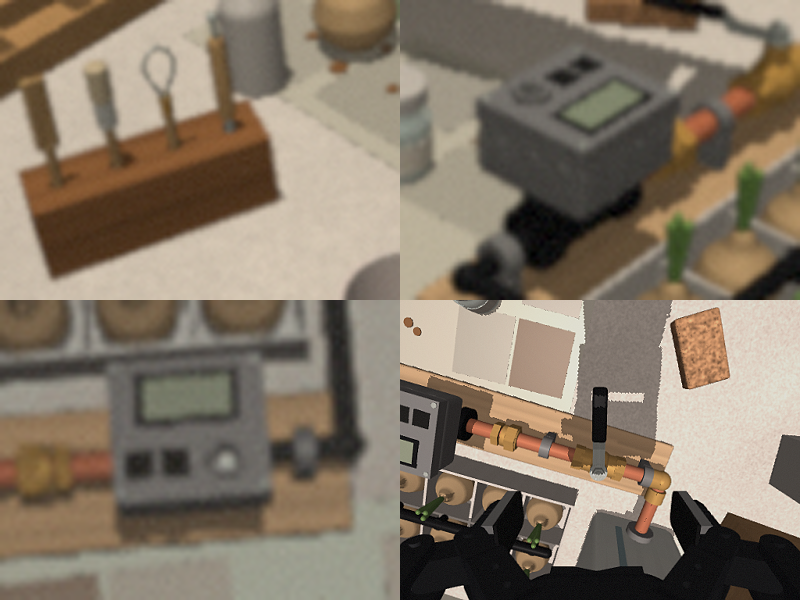

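The crops show the stylus (pin with a ball on top) at the right end of the block, nearest y≈-0.305. The white button collar sits at (223,460) in the lower-left crop, which is the -y corner near the robot. The wrist crop shows the lever at (600,430).

Request:
carry_out(
  delta_pos=[
    [0.005, 0.0004, 0.037],
    [0.005, 0.0004, 0.037],
    [0.005, 0.0004, 0.037],
    [0.005, 0.0004, 0.037],
    [0.006, 0.0004, 0.035],
    [0, 0, 0],
    [0, 0, 0],
  ],
  twist=[
    [0, 0, 0],
    [0, 0, 0],
    [0, 0, 0],
    [0, 0, 0],
    [0, 0, 1],
    [0, 0, 0],
    [0, 0, 0],
  ],
  gripper=0.045,
)

```text
t: 4.3
ee_pos: [0.4652, 0.232, 0.0788]
tool_rot: [-0.0, -0.176, 0.984, 0.0]
contact_force: [1.0, 0.2, -0.0]
opening: 0.524
grasp_force: 0.0
```

Request:
carry_out(
  delta_pos=[
    [0, 0, 0],
    [0, 0, 0],
    [0, 0, 0],
    [0, 0, 0],
    [0, 0, 0],
    [0, 0, 0],
    [0, 0, 0],
  ],
  twist=[
    [0, 0, 0],
    [0, 0, 0],
    [0, 0, 0],
    [0, 0, 0],
    [0, 0, 0],
    [0, 0, 0],
    [0, 0, 0],
  ],
  gripper=0.012,
  newtons=30,
)

```text
t: 5.0
ee_pos: [0.4657, 0.2322, 0.08]
tool_rot: [0.002, -0.177, 0.984, 0.0]
contact_force: [-0.7, 0.6, 7.4]
opening: 0.207
grasp_force: 31.9
```

```bash
python3 - <<'E'
from h import *
np.set_printoptions(precision=4,suppress=True)
s=bot.get_state();print(s['ee_pos'],s['tool_rot'],s['contact_force'],s['wrist_torque'],s['opening'],s['q'])
# arc plan
def rows(piv,ang,n,e):
    r=e-piv;a0=np.arctan2(r[1],r[0]);R=np.hypot(*r);a=ang/n
    print('R',R,'dir',np.degrees(a0))
    from scipy.spatial.transform import Rotation as Ro
    q=s['tool_rot'];M=Ro.from_quat(np.r_[q[1:],q[0]])
    D=[]
    for i in range(n):
        p0=piv+R*np.array([np.cos(a0+a*i),np.sin(a0+a*i)]);p1=piv+R*np.array([np.cos(a0+a*(i+1)),np.sin(a0+a*(i+1))])
        D.append((Ro.from_rotvec([0,0,a*i])*M).inv().apply(np.r_[p1-p0,0]))
    print(np.array(D))
rows(np.array([.540,.260]),np.radians(28),10,s['ee_pos'][:2])
E
```

```text
[0.4657 0.2322 0.08  ] [ 0.0017 -0.1767  0.9843  0.0003] [-0.7146  0.5857  7.4191] [0.1751 0.1519 0.2869] 0.20672575268714466 [ 0.3356  0.5584  1.9614 -0.      0.6184 -1.5904]
R 0.0793607776330771 dir -159.50381389264692
[[-0.0001 -0.0039  0.    ]
 [-0.0001 -0.0039  0.    ]
 [-0.0001 -0.0039  0.    ]
 [-0.0001 -0.0039  0.    ]
 [-0.0001 -0.0039  0.    ]
 [-0.0001 -0.0039  0.    ]
 [-0.0001 -0.0039  0.    ]
 [-0.0001 -0.0039  0.    ]
 [-0.0001 -0.0039  0.    ]
 [-0.0001 -0.0039  0.    ]]
```

Request:
carry_out(
  delta_pos=[
    [0, -0.004, 0],
    [0, -0.004, 0],
    [0, -0.004, 0],
    [0, -0.004, 0],
    [0, -0.004, 0],
    [0, -0.004, 0],
    [0, -0.004, 0],
    [0, -0.004, 0],
    [0, -0.004, 0],
    [0, -0.004, 0],
    [0, 0, 0],
    [0, 0, 0],
  ],
  twist=[
    [0, 0, -2.87],
    [0, 0, -2.87],
    [0, 0, -2.87],
    [0, 0, -2.87],
    [0, 0, -2.87],
    [0, 0, -2.87],
    [0, 0, -2.87],
    [0, 0, -2.87],
    [0, 0, -2.87],
    [0, 0, -2.87],
    [0, 0, 0],
    [0, 0, 0],
  ],
)

```text
t: 6.2
ee_pos: [0.4888, 0.2, 0.0801]
tool_rot: [0.004, -0.415, 0.91, -0.0]
contact_force: [6.2, 9.6, 1.6]
opening: 0.206
grasp_force: 31.9
```

Request:
carry_out(
  delta_pos=[
    [0, 0, 0],
    [0, 0, 0],
    [0, 0, 0],
    [0, 0, -0.03],
    [0, 0, -0.04],
    [0, 0, -0.04],
    [0, 0, -0.04],
    [0, 0, -0.03],
    [0, 0, 0],
  ],
  twist=[
    [0, 0, 0],
    [0, 0, 0],
    [0, 0, 0],
    [0, 0, 0],
    [0, 0, 0],
    [0, 0, 0],
    [0, 0, 0],
    [0, 0, 0],
    [0, 0, 0],
  ],
  gripper=0.045,
)

```text
t: 7.1
ee_pos: [0.4875, 0.1989, 0.2624]
tool_rot: [0.003, -0.415, 0.91, -0.001]
contact_force: [0.4, -0.1, -0.1]
opening: 0.524
grasp_force: 0.0
```

```bash
cat > lev.py <<'E'
from h import *
np.set_printoptions(precision=4,suppress=True)
s=bot.get_state();print(s['t'],s['ee_pos'],s['tool_rot'],s['q'])
im,d=bot.grab_frame('wrist');cv2.imwrite('pics/w3.png',im[:,:,::-1]);np.save('w3.npy',d)
A,u,v=pts('wrist',d)
k=(abs(A[:,2]-.141)<.006)&(abs(A[:,0]-.56)<.09)&(abs(A[:,1]-.03)<.1)
print('ctl',k.sum(),cv2.minAreaRect(np.ascontiguousarray(A[k][:,:2],dtype=np.float32)))
# sleeve: dark pixels at z 95..107 near the pivot
g=im.max(2)[v,u];r=np.linalg.norm(A[:,:2]-[.540,.260],axis=1)
k=(A[:,2]>.09)&(A[:,2]<.112)&(r<.125)&(r>.04)&(A[:,0]<.54)
B=A[k];print(k.sum(),np.median(B[:,2]))
rect=cv2.minAreaRect(np.ascontiguousarray(B[:,:2],dtype=np.float32));print('lever',rect,B.mean(0))
m=B[:,:2].mean(0);w=np.linalg.svd(B[:,:2]-m)[2][0];w*=-np.sign(w[0]);t=(B[:,:2]-m)@w
print('dir',np.degrees(np.arctan2(w[1],w[0]))%360,m+w*t.max(),m+w*t.min())
# pipe: line through top of copper pipe
hsv=cv2.cvtColor(im,cv2.COLOR_RGB2HSV)[v,u]
c=(A[:,2]>.054)&(A[:,2]<.07)&(hsv[:,1]>110)&(abs(A[:,0]-.547)<.03)&(A[:,1]>.08)&(A[:,1]<.3)
if c.sum()>20:
    C=A[c][:,:2];f=np.polyfit(C[:,1],C[:,0],1);print('pipe',c.sum(),f,np.degrees(np.arctan(-f[0])))
for r in bot.regions_of('valve_lever','wrist')[:1]:
    P,_,_=pts('wrist',d,r['mask']);P=P[(P[:,2]>.085)&(P[:,2]<.115)]
    m=P[:,:2].mean(0);w=np.linalg.svd(P[:,:2]-m)[2][0];w*=-np.sign(w[0]);print('net',r['conf'],np.degrees(np.arctan2(w[1],w[0]))%360)
E
python3 lev.py
```

```text
7.1 [0.4875 0.1989 0.2624] [ 0.0034 -0.4148  0.9099 -0.0006] [ 0.2619  0.3155  1.7616 -0.      1.0577 -2.1643]
ctl 12494 ((0.5568549036979675, 0.02021925151348114), (0.09388966113328934, 0.10195262730121613), 3.918635845184326)
1287 0.10053189650726518
lever ((0.4912744164466858, 0.20171639323234558), (0.0725417360663414, 0.017957622185349464), 50.1761589050293) [0.4894 0.1996 0.1002]
dir 230.28667596380532 [0.4681 0.1739] [0.5144 0.2297]
pipe 3363 [-0.0775  0.5571] 4.430346468730792
net 0.71 230.30325047090707
```

View pics/w3.png

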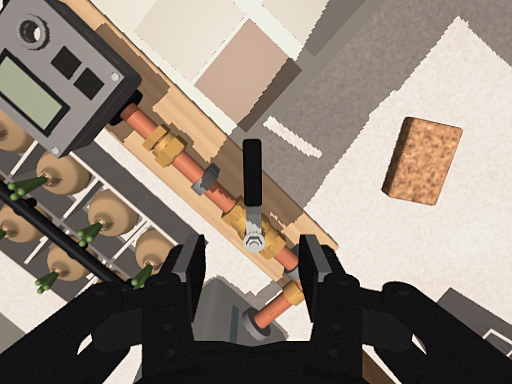

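The sleeve in the wrist picture runs from (252,140) to (253,205). It measures 230.3° against the pipe frame's 184.1°, about 46°, so the lever is half open. The collar shows at (33,33).

Request:
carry_out(
  delta_pos=[
    [0.0275, -0.0266, -0.0063],
    [0.0275, -0.0266, -0.0063],
    [0.0275, -0.0266, -0.0063],
    [0.0275, -0.0266, -0.0063],
    [0.0275, -0.0266, -0.0063],
    [0.0275, -0.0266, -0.0063],
    [0, 0, 0],
    [0, 0, 0],
    [0, 0, 0],
    [0, 0, 0],
    [0, 0, 0],
    [0, 0, 0],
    [0, 0, 0],
    [0, 0, 0],
    [0, 0, 0],
    [0, 0, 0],
    [0, 0, 0],
    [0, 0, 0],
    [0, 0, 0],
  ],
  twist=[
    [0, 0, 0],
    [0, 0, 0],
    [0, 0, 0],
    [0, 0, 0],
    [0, 0, 0],
    [0, 0, 0],
    [0, 0, 8.5],
    [0, 0, 8.5],
    [0, 0, 8.5],
    [0, 0, 8.5],
    [0, 0, 8.5],
    [0, 0, 8.5],
    [0, 0, 8.5],
    [0, 0, 8.5],
    [0, 0, 8.5],
    [0, 0, 8.5],
    [0, 0, 8.5],
    [0, 0, 8.5],
    [0, 0, 0],
  ],
)

```text
t: 9.1
ee_pos: [0.4983, -0.0305, 0.2946]
tool_rot: [-0.001, 0.447, 0.894, -0.0]
contact_force: [0.1, -0.6, 0.1]
opening: 0.529
grasp_force: 0.0
```

```bash
cat > col.py <<'E'
from h import *
import sys
np.set_printoptions(precision=4,suppress=True)
s=bot.get_state();print(s['t'],s['ee_pos'],s['tool_rot'],s['q'])
im,d=bot.grab_frame('wrist');fn=sys.argv[1];cv2.imwrite(f'pics/{fn}.png',im[:,:,::-1])
A,u,v=pts('wrist',d)
k=(abs(A[:,2]-.141)<.004)&(abs(A[:,0]-.556)<.08)&(abs(A[:,1]-.02)<.08)
print('ctl',k.sum(),cv2.minAreaRect(np.ascontiguousarray(A[k][:,:2],dtype=np.float32)))
k=(A[:,2]>.1445)&(A[:,2]<.152)&(abs(A[:,0]-.556)<.07)&(abs(A[:,1]-.02)<.07)
B=A[k];print('collar',k.sum(),B[:,2].mean(),cv2.minEnclosingCircle(np.ascontiguousarray(B[:,:2],dtype=np.float32)),np.median(B,0))
E
python3 col.py w4
```

```text
9.1 [ 0.4983 -0.0305  0.2946] [-0.0013  0.4471  0.8945 -0.0003] [-0.1936  0.2465  1.7696  0.0001  1.1281 -0.8373]
ctl 9543 ((0.5579484701156616, 0.021030861884355545), (0.09284531325101852, 0.10081103444099426), 4.304836273193359)
collar 749 0.14643520900399884 ((0.5512933731079102, 0.030055025592446327), 0.0526236928999424) [0.547  0.0058 0.1457]
```

View pics/w4.png

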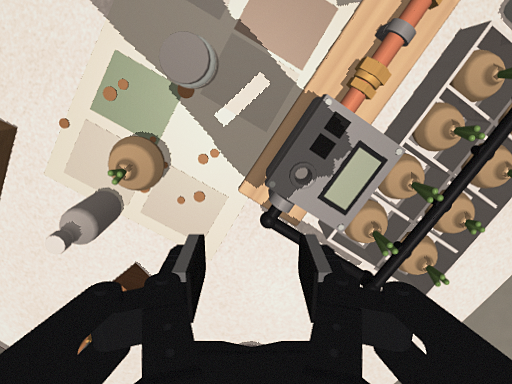

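The collar is visible at (302,174) in the wrist picture and the controller is clear.

Request:
carry_out(
  delta_pos=[
    [-0.0273, -0.0254, -0.0021],
    [-0.0273, -0.0254, -0.0021],
    [-0.0273, -0.0254, -0.0021],
    [-0.0273, -0.0254, -0.0021],
    [-0.0273, -0.0254, -0.0021],
    [-0.0273, -0.0254, -0.0021],
    [-0.0273, -0.0254, -0.0021],
    [0, 0, 0],
    [0, 0, 0],
    [0, 0, 0],
    [0, 0, 0],
    [0, 0, 0],
    [0, 0, 0],
    [0, 0, 0],
  ],
  twist=[
    [0, 0, 0],
    [0, 0, 0],
    [0, 0, 0],
    [0, 0, 0],
    [0, 0, 0],
    [0, 0, 0],
    [0, 0, 0],
    [0, 0, 8.45],
    [0, 0, 8.45],
    [0, 0, 8.45],
    [0, 0, 8.45],
    [0, 0, 8.45],
    [0, 0, 8.45],
    [0, 0, 0],
  ],
)

```text
t: 10.55
ee_pos: [0.4717, -0.2901, 0.31]
tool_rot: [-0.001, 0.786, 0.619, -0.0]
contact_force: [1.0, 0.8, 0.2]
opening: 0.529
grasp_force: 0.0
```

```bash
python3 - <<'E'
from h import *
np.set_printoptions(precision=4,suppress=True)
s=bot.get_state();print(s['t'],s['ee_pos'],s['tool_rot'],s['q'])
im,d=bot.grab_frame('wrist');cv2.imwrite('pics/w5.png',im[:,:,::-1]);np.save('w5.npy',d)
p=bot.camera_params('wrist');print(np.array(p['T']))
A,u,v=pts('wrist',d)
k=(abs(A[:,2]-.06)<.004)&(abs(A[:,0]-.46)<.08)&(abs(A[:,1]+.36)<.12)
print('block',k.sum(),cv2.minAreaRect(np.ascontiguousarray(A[k][:,:2],dtype=np.float32)))
k=(A[:,2]>.075)&(A[:,2]<.17)&(abs(A[:,0]-.476)<.035)&(abs(A[:,1]+.304)<.025)
B=A[k];
for z in np.arange(.075,.165,.01):
    q=B[abs(B[:,2]-z)<.005]
    if len(q): print(round(z,3),len(q),q.mean(0),q[:,:2].min(0),q[:,:2].max(0))
for r in bot.regions_of('stylus','wrist')[:2]: print(r['conf'],r['box'])
E
```

```text
10.55 [ 0.4717 -0.2901  0.31  ] [-0.0006  0.7858  0.6185 -0.0001] [-0.6708  0.3166  1.625   0.0001  1.2012 -0.4338]
[[ 0.9729 -0.2212 -0.0668  0.4899]
 [-0.2311 -0.9331 -0.2755 -0.2208]
 [-0.0014  0.2835 -0.959   0.4538]
 [ 0.      0.      0.      1.    ]]
block 3768 ((0.42744898796081543, -0.34229373931884766), (0.18156622350215912, 0.13087613880634308), 76.48602294921875)
0.075 2 [ 0.4752 -0.298   0.0799] [ 0.4738 -0.2989] [ 0.4766 -0.2971]
0.085 18 [ 0.4798 -0.298   0.0852] [ 0.4737 -0.3009] [ 0.4842 -0.2968]
0.095 18 [ 0.4789 -0.2981  0.0946] [ 0.4736 -0.3026] [ 0.4846 -0.2969]
0.105 23 [ 0.4797 -0.2985  0.1048] [ 0.4735 -0.3042] [ 0.4847 -0.2965]
0.115 26 [ 0.4788 -0.2982  0.1156] [ 0.4734 -0.3031] [ 0.4846 -0.2968]
0.125 23 [ 0.4792 -0.2981  0.1256] [ 0.4734 -0.3004] [ 0.4839 -0.2967]
0.135 80 [ 0.4786 -0.3005  0.1368] [ 0.4723 -0.3072] [ 0.4847 -0.297 ]
0.145 26 [ 0.479  -0.3018  0.1419] [ 0.4744 -0.3056] [ 0.4824 -0.2991]
0.155 27 [ 0.4782 -0.3023  0.1584] [ 0.4751 -0.3064] [ 0.4822 -0.2992]
0.58 [253.3, 161.3, 267.8, 192.2]
```

View pics/w5.png

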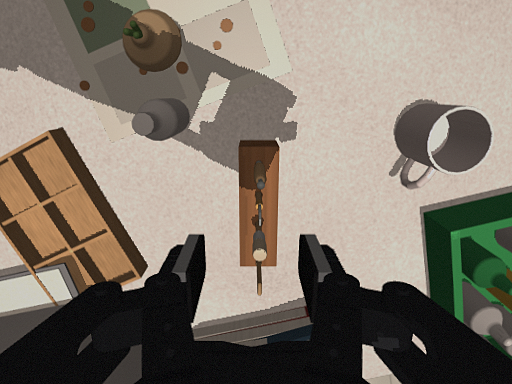

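The wrist picture shows the stylus at (260,177) at the camera end of the block. Its ball and pin stand on the axis at about (0.479,-0.303), and the other tools follow below it.

Request:
carry_out(
  delta_pos=[
    [-0.0109, 0.0099, 0],
    [0, 0, 0.035],
    [0, 0, 0.04],
    [0, 0, 0.04],
    [0, 0, 0.04],
    [0, 0, 0.035],
    [0, 0, 0.024],
    [0, 0, 0],
    [0, 0, 0],
  ],
  twist=[
    [0, 0, 0],
    [0, 0, 0],
    [0, 0, 0],
    [0, 0, 0],
    [0, 0, 0],
    [0, 0, 0],
    [0, 0, 0],
    [0, 0, 0],
    [0, 0, 0],
  ],
)

```text
t: 11.55
ee_pos: [0.4792, -0.3037, 0.097]
tool_rot: [-0.0, 0.786, 0.619, 0.0]
contact_force: [0.0, 0.0, 0.3]
opening: 0.526
grasp_force: 0.0
```

Request:
carry_out(
  delta_pos=[
    [0, 0, 0],
    [0, 0, 0],
    [0, 0, 0],
    [0, 0, 0],
    [0, 0, 0],
    [0, 0, 0],
    [0, 0, 0],
  ],
  twist=[
    [0, 0, 0],
    [0, 0, 0],
    [0, 0, 0],
    [0, 0, 0],
    [0, 0, 0],
    [0, 0, 0],
    [0, 0, 0],
  ],
  gripper=0.005,
  newtons=40,
)

```text
t: 12.25
ee_pos: [0.4788, -0.3032, 0.0979]
tool_rot: [0.0, 0.786, 0.618, -0.0]
contact_force: [-4.4, 1.0, 6.7]
opening: 0.138
grasp_force: 39.0
```

```bash
python3 - <<'E'
from h import *
np.set_printoptions(precision=4,suppress=True)
s=bot.get_state();print(s['ee_pos'],s['contact_force'],s['opening'],s['grasp_force'])
im=cv2.imread('pics/w4.png')[:,:,::-1]
# collar: pose of camera at picture w4 from rigid tool-camera offset
from scipy.spatial.transform import Rotation as Ro
def M(pos,q): 
    T=np.eye(4);T[:3,:3]=Ro.from_quat(np.r_[q[1:],q[0]]).as_matrix();T[:3,3]=pos;return T
p=bot.camera_params('wrist')
X=np.linalg.inv(M(s['ee_pos'],s['tool_rot']))@np.array(p['T'])
p['T']=M([.4983,-.0305,.2946],[-.0013,.4471,.8945,-.0003])@X
print('collar guess',plane(p,302,174,.147))
# rectify patch at z=.147, 0.25mm/px
g=np.arange(-.03,.03,.00025);c=plane(p,302,174,.147)[0]
gx,gy=np.meshgrid(g+c[0],g+c[1]);uv=proj(p,np.stack([gx.ravel(),gy.ravel(),np.full(gx.size,.147)],1)).reshape(*gx.shape,2).astype(np.float32)
patch=cv2.remap(np.ascontiguousarray(im),uv[...,0],uv[...,1],cv2.INTER_LINEAR)
gr=cv2.medianBlur(cv2.cvtColor(patch,cv2.COLOR_RGB2GRAY),5)
for lo,hi in((26,38),(46,58)):
    h=cv2.HoughCircles(gr,cv2.HOUGH_GRADIENT,1,10,param1=60,param2=12,minRadius=lo,maxRadius=hi)
    if h is not None:
        for x,y,r in h[0][:3]: print(lo,c[0]+(x-120)*.00025,c[1]+(y-120)*.00025,r*.25)
cv2.imwrite('pics/patch.png',cv2.resize(patch,(480,480))[:,:,::-1])
E
```

```text
[ 0.4788 -0.3032  0.0979] [-4.4323  1.0463  6.692 ] 0.13803498295815153 38.963830831926316
collar guess [[ 0.5359 -0.0007  0.147 ]]
26 0.5377560960065076 -0.0012804783780976832 8.25
26 0.5315060959133754 -0.00103047833711949 8.225
26 0.5332560957345615 0.0009695216996677518 7.325
46 0.5367560959590102 -0.00103047833711949 13.05
```

View pics/patch.png

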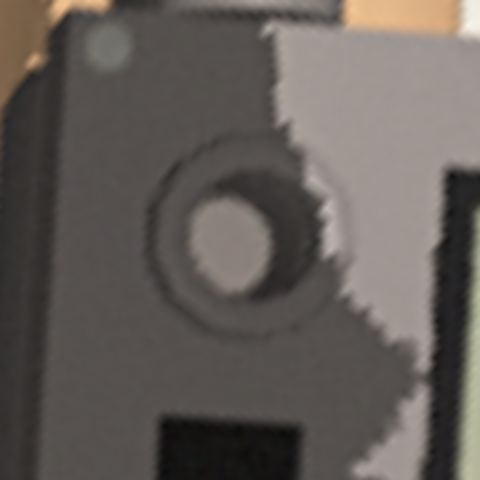

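The patch shows the collar centred at (252,235), which puts the aperture at about (0.5375,-0.0012). Next I lift the stylus and carry it across.

Request:
carry_out(
  delta_pos=[
    [0, 0, -0.02],
    [0, 0, -0.03],
    [0, 0, -0.04],
    [0, 0, -0.04],
    [0, 0, -0.04],
    [0, 0, -0.03],
    [0, 0, 0],
    [0.015, -0.0007, 0],
    [0.0307, -0.0014, 0],
    [0.0307, -0.0014, 0],
    [0.0307, -0.0014, 0],
    [0.0307, -0.0014, 0],
    [0.0307, -0.0014, 0],
    [0.0307, -0.0014, 0],
    [0.0307, -0.0014, 0],
    [0.0307, -0.0014, 0],
    [0.0307, -0.0014, 0],
    [0.0157, -0.0007, 0],
    [0, 0, 0],
    [0, 0, 0],
  ],
  twist=[
    [0, 0, 0],
    [0, 0, 0],
    [0, 0, 0],
    [0, 0, 0],
    [0, 0, 0],
    [0, 0, 0],
    [0, 0, 0],
    [0, 0, 0],
    [0, 0, 0],
    [0, 0, 0],
    [0, 0, 0],
    [0, 0, 0],
    [0, 0, 0],
    [0, 0, 0],
    [0, 0, 0],
    [0, 0, 0],
    [0, 0, 0],
    [0, 0, 0],
    [0, 0, 0],
    [0, 0, 0],
  ],
)

```text
t: 14.25
ee_pos: [0.5375, -0.0015, 0.2962]
tool_rot: [-0.0, 0.786, 0.618, -0.0]
contact_force: [0.5, -0.7, -0.3]
opening: 0.143
grasp_force: 39.0
```

```bash
python3 - <<'E'
from h import *
np.set_printoptions(precision=4,suppress=True)
s=bot.get_state();print(s['t'],s['ee_pos'],s['tool_rot'],s['contact_force'],s['opening'])
c=np.array([.5375,-.0012])
im,d=bot.grab_frame('wrist');w=im[:,:,::-1].copy()
p=bot.camera_params('wrist')
a,dd=bot.grab_frame('scene');ps=bot.camera_params('scene')
e=s['ee_pos']
print('ap px',proj(p,np.r_[c,.147]),'tip px expect',proj(p,np.r_[e[:2],e[2]+.0187-.105]))
A,u,v=pts('scene',dd);k=(np.hypot(*(A[:,:2]-e[:2]).T)<.03)&(A[:,2]>.16)&(A[:,2]<.30)
B=A[k]
for z in np.arange(.2,.30,.01):
    q=B[abs(B[:,2]-z)<.005]
    if len(q): print(round(z,3),len(q),q.mean(0)[:2])
W,u,v=pts('wrist',d);k=(np.hypot(*(W[:,:2]-e[:2]).T)<.03)&(W[:,2]>.16)&(W[:,2]<.30);B=W[k]
print('wrist')
for z in np.arange(.2,.30,.01):
    q=B[abs(B[:,2]-z)<.005]
    if len(q): print(round(z,3),len(q),q.mean(0)[:2],q[:,:2].min(0),q[:,:2].max(0))
u0,v0=proj(ps,np.r_[c,.2])[0].astype(int)
o=cv2.resize(np.ascontiguousarray(a[v0-60:v0+30,u0-60:u0+60,::-1]),(400,300),interpolation=cv2.INTER_CUBIC)
cv2.imwrite('pics/c6.png',np.hstack([cv2.resize(w,(400,300)),o]))
E
```

```text
14.25 [ 0.5375 -0.0015  0.2962] [-0.0003  0.786   0.6182 -0.0004] [ 0.4942 -0.6949 -0.3106] 0.1432281267273747
ap px [[249.8448 173.7833]] tip px expect [[249.4563 194.0574]]
0.21 6 [ 0.5397 -0.0036]
0.22 6 [ 0.5386 -0.0028]
0.23 11 [ 0.5399 -0.0029]
0.24 9 [ 0.5394 -0.0025]
0.25 12 [ 0.5398 -0.0032]
0.26 12 [ 0.5399 -0.0037]
0.27 11 [ 0.5395 -0.0037]
0.28 21 [ 0.5409 -0.0052]
0.29 20 [ 0.5411 -0.0048]
wrist
0.21 18 [0.5391 0.0001] [ 0.5348 -0.0042] [0.5421 0.0018]
0.22 42 [ 0.5387 -0.0003] [ 0.5351 -0.0032] [0.5418 0.0016]
0.23 42 [0.5388 0.0004] [ 0.5356 -0.0015] [0.5418 0.0014]
0.24 52 [0.5392 0.0002] [ 0.5357 -0.003 ] [0.5419 0.0013]
0.25 60 [0.5394 0.0002] [ 0.536  -0.0027] [0.542  0.0014]
0.26 65 [0.5391 0.0002] [ 0.5352 -0.0022] [0.542  0.0013]
0.27 28 [0.5394 0.0017] [ 0.5351 -0.0008] [0.5427 0.0033]
0.28 132 [0.54   0.0025] [ 0.5325 -0.0039] [0.5452 0.0044]
0.29 171 [0.5403 0.0028] [ 0.534  -0.0025] [0.5453 0.0044]
```

View pics/c6.png

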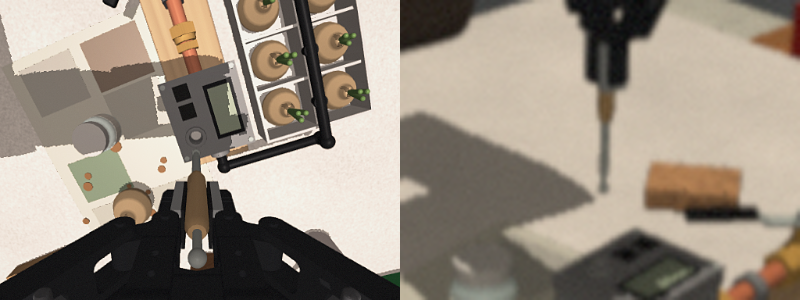

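The stylus hangs vertically, with its tip at about (196,150) just below the collar at (196,134) in the left image. I refine the offset in this same view.

```bash
python3 - <<'E'
from h import *
np.set_printoptions(precision=4,suppress=True)
im,d=bot.grab_frame('wrist');p=bot.camera_params('wrist')
c=np.array([.5375,-.0012]);g=np.arange(-.03,.03,.00025)
gx,gy=np.meshgrid(g+c[0],g+c[1])
uv=proj(p,np.stack([gx.ravel(),gy.ravel(),np.full(gx.size,.147)],1)).reshape(*gx.shape,2).astype(np.float32)
patch=cv2.remap(im,uv[...,0],uv[...,1],cv2.INTER_CUBIC)
gr=cv2.medianBlur(cv2.cvtColor(patch,cv2.COLOR_RGB2GRAY),5)
for lo,hi in((28,36),(48,56)):
    h=cv2.HoughCircles(gr,cv2.HOUGH_GRADIENT,1,10,param1=60,param2=10,minRadius=lo,maxRadius=hi)
    if h is not None:
        for x,y,r in h[0][:3]: print(lo,c[0]+(x-120)*.00025,c[1]+(y-120)*.00025,r*.25)
b=cv2.resize(patch,(480,480))
cv2.drawMarker(b,(240,240),(255,0,0),0,12);cv2.circle(b,(240,240),104,(255,0,0),1)
cv2.imwrite('pics/patch2.png',b[:,:,::-1])
A,u,v=pts('wrist',d);k=(abs(A[:,2]-.141)<.004)&(abs(A[:,0]-.556)<.08)&(abs(A[:,1]-.02)<.08)
print(cv2.minAreaRect(np.ascontiguousarray(A[k][:,:2],dtype=np.float32)))
E
```

```text
28 0.5373749999940628 -0.0028250000335276124 8.025
28 0.5401250001974404 0.0021750000875443223 8.3
28 0.5416249999776482 -7.499993201345195e-05 8.575
48 0.5373749999940628 -0.0028250000335276124 12.15
48 0.5373749999940628 -0.00032499997299164523 12.475
((0.5580266714096069, 0.02031877636909485), (0.09289279580116272, 0.10085774958133698), 4.177859306335449)
```

View pics/patch2.png

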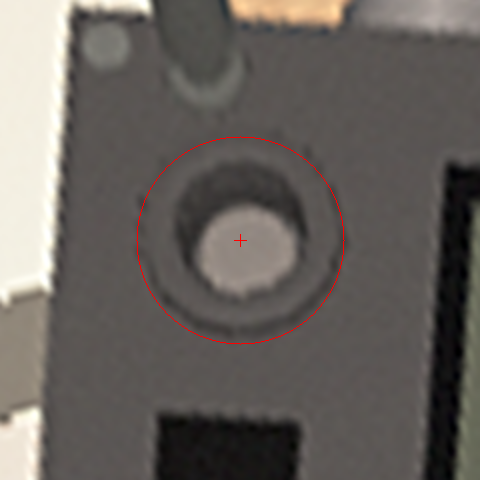

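Request:
carry_out(
  delta_pos=[
    [-0.0009, -0.001, 0],
    [0, 0, 0.015],
    [0, 0, 0.015],
    [0, 0, 0.015],
    [0, 0, 0.01],
    [0, 0, 0.008],
    [0, 0, 0.008],
    [0, 0, 0],
  ],
  twist=[
    [0, 0, 0],
    [0, 0, 0],
    [0, 0, 0],
    [0, 0, 0],
    [0, 0, 0],
    [0, 0, 0],
    [0, 0, 0],
    [0, 0, 0],
  ],
  newtons=60,
)

```text
t: 15.2
ee_pos: [0.5364, -0.0022, 0.225]
tool_rot: [-0.0, 0.786, 0.618, -0.0]
contact_force: [-0.1, 0.9, -0.1]
opening: 0.135
grasp_force: 58.4
```

Request:
carry_out(
  delta_pos=[
    [0, 0, 0.003],
    [0, 0, 0.002],
    [0, 0, 0.002],
    [0, 0, 0],
  ],
  twist=[
    [0, 0, 0],
    [0, 0, 0],
    [0, 0, 0],
    [0, 0, 0],
  ],
)

```text
t: 15.6
ee_pos: [0.5368, -0.0021, 0.219]
tool_rot: [0.0, 0.786, 0.618, 0.0]
contact_force: [-0.5, 0.3, 1.9]
opening: 0.133
grasp_force: 58.7
```

Request:
carry_out(
  delta_pos=[
    [0, 0, 0.002],
    [0, 0, 0.001],
    [0, 0, 0],
  ],
  twist=[
    [0, 0, 0],
    [0, 0, 0],
    [0, 0, 0],
  ],
)

```text
t: 15.9
ee_pos: [0.5368, -0.0022, 0.2159]
tool_rot: [0.0, 0.786, 0.618, 0.0]
contact_force: [1.2, 0.7, 4.7]
opening: 0.137
grasp_force: 59.0
```

Request:
carry_out(
  delta_pos=[
    [0, 0, 0.001],
    [0, 0, 0.001],
    [0, 0, 0],
  ],
  twist=[
    [0, 0, 0],
    [0, 0, 0],
    [0, 0, 0],
  ],
)

```text
t: 16.2
ee_pos: [0.537, -0.0022, 0.2145]
tool_rot: [0.0, 0.786, 0.618, 0.001]
contact_force: [-0.2, 0.6, 10.4]
opening: 0.133
grasp_force: 60.0
```

Request:
carry_out(
  delta_pos=[
    [0, 0, 0.001],
    [0, 0, 0.0],
    [0, 0, 0],
  ],
  twist=[
    [0, 0, 0],
    [0, 0, 0],
    [0, 0, 0],
  ],
)

```text
t: 16.5
ee_pos: [0.5372, -0.0022, 0.2143]
tool_rot: [0.001, 0.786, 0.618, 0.001]
contact_force: [-2.0, 0.9, 17.5]
opening: 0.13
grasp_force: 60.9
```

Request:
carry_out(
  delta_pos=[
    [0, 0, 0],
    [0, 0, 0],
    [0, 0, 0],
    [0, 0, 0],
    [0, 0, 0],
  ],
  twist=[
    [0, 0, 0],
    [0, 0, 0],
    [0, 0, 0],
    [0, 0, 0],
    [0, 0, 0],
  ],
)

```text
t: 17.0
ee_pos: [0.5372, -0.0022, 0.2143]
tool_rot: [0.001, 0.786, 0.618, 0.001]
contact_force: [-0.8, -0.3, 17.5]
opening: 0.132
grasp_force: 60.9
```

```bash
python3 - <<'E'
from rig import bot
s=bot.get_state();print(s['t'],s['ee_pos'],s['contact_force'],s['opening'])
if s['contact_force'][2]>8: print(bot.close_job())
E
```

```text
17.0 [ 0.53722866 -0.00217269  0.21427312] [-0.81983401 -0.30211272 17.4875085 ] 0.13191027950014028
the job is handed in; nothing more can be done
None
```

The job is handed in at 17.0 s: the lever measured about 46° (target 45°) when I left it, and the gripped stylus is holding the run button at its hard stop with about 17.5 N; the verdict was not shown.

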